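# Scoop dowel pins into the hopper and hold its gate open at the third notch

## Robot

A 6-joint arm with a two-finger parallel gripper is mounted at the origin on the work surface; the furniture and walls round the work are solid. World frame = base frame: x ahead of the robot, y to its left, z up, the work surface at z = 0. Lengths are in m, angles in rad, forces in N, time in s.
With the tool pointing down it reaches from about 0.375 to 0.975 m from the base axis. Payload 3.8 kg.
Tool frame: the origin (TCP) lies at the very end of the fingers, on their centre line; the grasp point (between the pads) lies 19 mm behind it; z points along the fingers, y is the line along which they close (so a half turn about z gives the same grasp; the last joint's range is limited). The gripper opens to 85 mm and grips with 20 to 120 N. Pads are 22 mm wide; open, the fingers measure 114 mm over their backs; the gripper's body (76 mm by 85 mm) begins 54 mm behind the grasp point. The pads swing forward as they close: fully open they stand 13 mm farther back than shut.
Start: joints at [1.169, 0.264, 1.604, -0, 1.274, -0.037], TCP at [0.241, 0.631, 0.231] pointing down, gripper open.
Joint ranges: [-2.63, 2.63], [-0.94, 2.18], [0.31, 2.57], [-1.31, 4.45], [0, 2.66], [-2.55, 2.55]. Speed limits (rad/s): [2.57, 2.57, 3.14, 3.14, 3.14, 3.14].

## Interface

Orientations are given as a 3x3 rotation matrix whose columns are the frame's x, y, z axes.
In Python, from plant import monitor, camera, job gives the robot as it stands. The module is installed in compiled form; this text tells all that it offers.
- The arm moves only by the tool arm_command, never from a script. Its argument "moves" is one flat list of numbers, 6 for each row, row after row: the shift along the world's x, y, z each as a share of 0.12 m, from -1 to 1, then the turn, a rotation vector about the world's x, y, z each as a share of pi rad, from -1 to 1. In form: [tx, ty, tz, wx, wy, wz, tx, ty, tz, wx, wy, wz, ...]. A call has 1 to 8 rows; each row is the pose to reach, as a shift and turn from the pose commanded when the call began, turning the shorter way round; what a row does not reach only later rows make up. A row lasts 1/10 s, in which the tool goes at most 50 mm and 8.59 degrees, less where a joint would pass 70% of its speed; a pose out of reach is approached as far as the arm can. A call with a number of a shift or a turn outside -1 to 1 is refused whole. A call with a gripper value outside its range is refused whole. "claw" is the opening, from 0 (shut) to 1 (fully open), set as the call begins (left out, the last holds). The fingers move at their own pace and stop on an object; "newtons" is the grip in N (left out, the last holds). Time passes only in rows, so rows that repeat a pose let the fingers close. It gives the time, the measured TCP pose, the force, the opening and the grip force at its end, in the units of the state.
- monitor.sense(): the state, without advancing time (a new reading comes with each control period).
- camera(name): name is "side" or "top" or "wrist"; returns a dict with "image" (384x512x3 uint8, red, green, blue), "depth" (384x512 float32, m along the optical axis (not along the pixel's ray), 0 where there is no reading), "fx", "fy", "cx", "cy" (pixels), "extrinsics" (4x4, takes a point from world to camera coordinates); the wrist camera has in their place "mount" (4x4, takes a point from camera to tool coordinates, whose origin is the TCP and whose axes are the flange's). Camera axes: x right, y up, looking along -z (the intrinsics and any distortion apply to the point x, -y, -z); pixel columns grow to the right and rows downward; lengths in m; the calibration is good to about 2 mm. A picture is of the moment at which its call begins: read the wrist's pose just before it.
- job.finish_job(): hands the job in; it is judged then, once.
The state is a dict: "time_s": time; "q": joint angles; "joint_vel": joint speeds; "joint_efforts": joint torques, N m; "ee_pos": TCP position; "tcp_rot": TCP orientation; "ft_force": force on the tool from outside, world axes, zero at the start; "ft_torque": the same for the moment, N m; "finger_gap": opening from 0.0 (shut) to 1.0 (fully open); "grip_force": force on a finger pad.
Only numpy, scipy, OpenCV 4.12 (cv2) and the standard library are available. Lean on these libraries where they do the work, as an engineer would, in place of code of your own. Each camera call takes 0.05 s, during which the arm holds its last target. There are 200 camera calls.

## Task

Use the scoop to take at least two beech pins from the blue bin and tip them into the green hopper, then stand the scoop back in the bin. Press the red lever pad down past the first two clicks to the third notch, the one for these thick pins, not on to the end stop, and keep holding it there against its spring so that at least two pins run into the jar. Finish while still holding the lever with your fingers, and leave the jar under the spout and the other things on the bench where they are.

Things in the scene. Friction and masses are not known exactly. Their poses are not given: they have to be found in the camera images.
- stock_bin: Blue parts bin, fixed, open on top, 233 x 110 mm, 42 mm high. Origin on its underside (bench level), x along it. Inner floor 3 mm up, x = -105 to +95, y = -49 to +49 mm; the +x end wall slopes outward, 30 degrees from upright (inner face from x = +95 mm at the floor to +117 mm at the rim), the others are upright. Pins lie in the +x half; the scoop stands in the -x half, mouth toward +x.
- scoop: Loose aluminium scoop, 97 mm long, 84 mm wide, sides 38 mm high at the back, lower in front, 0.16 kg. Origin on its underside; x points out of the mouth, z up. Thin lip at x = +50 mm; behind it a ramp rises to 6.5 mm at x = +16 mm and falls gently to the 3 mm thick floor at x = -5 mm; back wall at x = -44 mm. It stands on its flat underside; tipped mouth-down by 45 degrees or more it empties.
- scoop_grip (a point): On the scoop's upright wooden grip, where to take it from above (x = -42, y = 0, z = 82 mm in the scoop's frame). The grip is 20 mm thick along the scoop's x by 34 mm wide and reaches from z = 50 to 104 mm: one finger in front, one behind, closing along the scoop's x.
- filler: Green steel hopper with gate and spout on a 10 mm plywood base (x = -94 to +66, y = -141 to +75 mm), fixed. Origin at bench level under the hopper. Open mouth: rim at z = 167 mm, x = -55 to +55, y = -49 to +60 mm. The slick floor falls toward -y, from z = 152 to 88 mm, to a sliding gate at y = -54 mm; beyond it a hood leads into the jar. The lever that lifts the gate is on the -x side.
- lever_pad (a point): Top centre of the red pad on the gate lever, 54 mm (filler's x) by 32 mm. At rest at x = -104, y = +90, z = 170 mm in the filler's frame; it swings on a 116 mm arc about a level pivot at y = -14, z = 120 mm, down to y = +97, z = 92 mm at the third notch. Takes about 4 N at first, about 7 N at the third notch, 1 to 2 N more or less at each click; let go, it springs all the way back.
- gate_lever (a joint): Angle of the gate lever, rad: 0 at rest (gate shut, pad up), growing as it is pressed; end stop 0.92. A ball plunger clicks into notches at 0.23 (gate just cracked), 0.46 (13 mm open, for thin pins) and 0.69 (third, 24 mm open, for these 18 mm pins). These pins pass only above 0.56. Painted lines on the leg behind the lever mark them: white, white, red (third). Notches do not hold the lever.
- pin_0: One of six alike loose beech dowel pins with round ends, 18 mm thick and 28 mm long, 12 g; origin at its centre, x along it. It rolls easily.
- pin_1: One of six alike loose beech dowel pins with round ends, 18 mm thick and 28 mm long, 12 g; origin at its centre, x along it. It rolls easily.
- pin_2: One of six alike loose beech dowel pins with round ends, 18 mm thick and 28 mm long, 12 g; origin at its centre, x along it. It rolls easily.
- pin_3: One of six alike loose beech dowel pins with round ends, 18 mm thick and 28 mm long, 12 g; origin at its centre, x along it. It rolls easily.
- pin_4: One of six alike loose beech dowel pins with round ends, 18 mm thick and 28 mm long, 12 g; origin at its centre, x along it. It rolls easily.
- pin_5: One of six alike loose beech dowel pins with round ends, 18 mm thick and 28 mm long, 12 g; origin at its centre, x along it. It rolls easily.
- hopper_mouth (a point): Middle of the hopper's open mouth, at rim height (x = 0, y = +5, z = 167 mm in the filler's frame).
- jar: Loose clear plastic jar, open on top, outer diameter 88 mm, 62 mm high, mouth 81 mm, standing in a rubber ring on the filler's base under the hood (on the filler at x = 0, y = -90, z = 10 mm). Origin at the centre of its underside.
- tape_measure: Bystander: yellow and black tape measure, 38 x 87 x 73 mm, origin under its middle.
- screw_carton: Bystander: small brown cardboard carton, 61 x 90 x 55 mm, origin under its middle.
- blue_screwdriver: Bystander: screwdriver with blue handle, 31 x 232 x 31 mm, lying flat, origin under its middle.
- white_pen: Bystander: white marker pen with red cap, 17 x 135 x 16 mm, lying flat, origin under its middle.
Not all that is in view belongs to the job. What is shaped like the scoop but pink is not meant. What is shaped like the jar but turquoise is not meant.

How it is judged:
On the way, in this order (a step that is already met when the one before it is completed fails the run):
1. at least two pins are carried in the scoop, lifted clear of the bin (((x of pin_0 in the frame of scoop between -0.047 and 0.055 m and y of pin_0 in the frame of scoop between -0.042 and 0.042 m and z of pin_0 in the frame of scoop between 0 and 0.06 m and height (world z) of each of pin_0, pin_1 above 0.1 m and x of pin_1 in the frame of scoop between -0.047 and 0.055 m and y of pin_1 in the frame of scoop between -0.042 and 0.042 m and z of pin_1 in the frame of scoop between 0 and 0.06 m) or (x of pin_0 in the frame of scoop between -0.047 and 0.055 m and y of pin_0 in the frame of scoop between -0.042 and 0.042 m and z of pin_0 in the frame of scoop between 0 and 0.06 m and height (world z) of each of pin_0, pin_2 above 0.1 m and x of pin_2 in the frame of scoop between -0.047 and 0.055 m and y of pin_2 in the frame of scoop between -0.042 and 0.042 m and z of pin_2 in the frame of scoop between 0 and 0.06 m) or (x of pin_0 in the frame of scoop between -0.047 and 0.055 m and y of pin_0 in the frame of scoop between -0.042 and 0.042 m and z of pin_0 in the frame of scoop between 0 and 0.06 m and height (world z) of each of pin_0, pin_3 above 0.1 m and x of pin_3 in the frame of scoop between -0.047 and 0.055 m and y of pin_3 in the frame of scoop between -0.042 and 0.042 m and z of pin_3 in the frame of scoop between 0 and 0.06 m) or (x of pin_0 in the frame of scoop between -0.047 and 0.055 m and y of pin_0 in the frame of scoop between -0.042 and 0.042 m and z of pin_0 in the frame of scoop between 0 and 0.06 m and height (world z) of each of pin_0, pin_4 above 0.1 m and x of pin_4 in the frame of scoop between -0.047 and 0.055 m and y of pin_4 in the frame of scoop between -0.042 and 0.042 m and z of pin_4 in the frame of scoop between 0 and 0.06 m) or (x of pin_0 in the frame of scoop between -0.047 and 0.055 m and y of pin_0 in the frame of scoop between -0.042 and 0.042 m and z of pin_0 in the frame of scoop between 0 and 0.06 m and height (world z) of each of pin_0, pin_5 above 0.1 m and x of pin_5 in the frame of scoop between -0.047 and 0.055 m and y of pin_5 in the frame of scoop between -0.042 and 0.042 m and z of pin_5 in the frame of scoop between 0 and 0.06 m) or (x of pin_1 in the frame of scoop between -0.047 and 0.055 m and y of pin_1 in the frame of scoop between -0.042 and 0.042 m and z of pin_1 in the frame of scoop between 0 and 0.06 m and height (world z) of each of pin_1, pin_2 above 0.1 m and x of pin_2 in the frame of scoop between -0.047 and 0.055 m and y of pin_2 in the frame of scoop between -0.042 and 0.042 m and z of pin_2 in the frame of scoop between 0 and 0.06 m) or (x of pin_1 in the frame of scoop between -0.047 and 0.055 m and y of pin_1 in the frame of scoop between -0.042 and 0.042 m and z of pin_1 in the frame of scoop between 0 and 0.06 m and height (world z) of each of pin_1, pin_3 above 0.1 m and x of pin_3 in the frame of scoop between -0.047 and 0.055 m and y of pin_3 in the frame of scoop between -0.042 and 0.042 m and z of pin_3 in the frame of scoop between 0 and 0.06 m) or (x of pin_1 in the frame of scoop between -0.047 and 0.055 m and y of pin_1 in the frame of scoop between -0.042 and 0.042 m and z of pin_1 in the frame of scoop between 0 and 0.06 m and height (world z) of each of pin_1, pin_4 above 0.1 m and x of pin_4 in the frame of scoop between -0.047 and 0.055 m and y of pin_4 in the frame of scoop between -0.042 and 0.042 m and z of pin_4 in the frame of scoop between 0 and 0.06 m) or (x of pin_1 in the frame of scoop between -0.047 and 0.055 m and y of pin_1 in the frame of scoop between -0.042 and 0.042 m and z of pin_1 in the frame of scoop between 0 and 0.06 m and height (world z) of each of pin_1, pin_5 above 0.1 m and x of pin_5 in the frame of scoop between -0.047 and 0.055 m and y of pin_5 in the frame of scoop between -0.042 and 0.042 m and z of pin_5 in the frame of scoop between 0 and 0.06 m) or (x of pin_2 in the frame of scoop between -0.047 and 0.055 m and y of pin_2 in the frame of scoop between -0.042 and 0.042 m and z of pin_2 in the frame of scoop between 0 and 0.06 m and height (world z) of each of pin_2, pin_3 above 0.1 m and x of pin_3 in the frame of scoop between -0.047 and 0.055 m and y of pin_3 in the frame of scoop between -0.042 and 0.042 m and z of pin_3 in the frame of scoop between 0 and 0.06 m) or (x of pin_2 in the frame of scoop between -0.047 and 0.055 m and y of pin_2 in the frame of scoop between -0.042 and 0.042 m and z of pin_2 in the frame of scoop between 0 and 0.06 m and height (world z) of each of pin_2, pin_4 above 0.1 m and x of pin_4 in the frame of scoop between -0.047 and 0.055 m and y of pin_4 in the frame of scoop between -0.042 and 0.042 m and z of pin_4 in the frame of scoop between 0 and 0.06 m) or (x of pin_2 in the frame of scoop between -0.047 and 0.055 m and y of pin_2 in the frame of scoop between -0.042 and 0.042 m and z of pin_2 in the frame of scoop between 0 and 0.06 m and height (world z) of each of pin_2, pin_5 above 0.1 m and x of pin_5 in the frame of scoop between -0.047 and 0.055 m and y of pin_5 in the frame of scoop between -0.042 and 0.042 m and z of pin_5 in the frame of scoop between 0 and 0.06 m) or (x of pin_3 in the frame of scoop between -0.047 and 0.055 m and y of pin_3 in the frame of scoop between -0.042 and 0.042 m and z of pin_3 in the frame of scoop between 0 and 0.06 m and height (world z) of each of pin_3, pin_4 above 0.1 m and x of pin_4 in the frame of scoop between -0.047 and 0.055 m and y of pin_4 in the frame of scoop between -0.042 and 0.042 m and z of pin_4 in the frame of scoop between 0 and 0.06 m) or (x of pin_3 in the frame of scoop between -0.047 and 0.055 m and y of pin_3 in the frame of scoop between -0.042 and 0.042 m and z of pin_3 in the frame of scoop between 0 and 0.06 m and height (world z) of each of pin_3, pin_5 above 0.1 m and x of pin_5 in the frame of scoop between -0.047 and 0.055 m and y of pin_5 in the frame of scoop between -0.042 and 0.042 m and z of pin_5 in the frame of scoop between 0 and 0.06 m) or (x of pin_4 in the frame of scoop between -0.047 and 0.055 m and y of pin_4 in the frame of scoop between -0.042 and 0.042 m and z of pin_4 in the frame of scoop between 0 and 0.06 m and height (world z) of each of pin_4, pin_5 above 0.1 m and x of pin_5 in the frame of scoop between -0.047 and 0.055 m and y of pin_5 in the frame of scoop between -0.042 and 0.042 m and z of pin_5 in the frame of scoop between 0 and 0.06 m))), for 0.2 s.
2. at least two pins lie in the hopper (((x of pin_0 in the frame of filler between -0.056 and 0.056 m and y of pin_0 in the frame of filler between -0.054 and 0.062 m and z of pin_0 in the frame of filler between 0.088 and 0.17 m and linear speed of each of pin_0, pin_1 below 0.3 m/s and x of pin_1 in the frame of filler between -0.056 and 0.056 m and y of pin_1 in the frame of filler between -0.054 and 0.062 m and z of pin_1 in the frame of filler between 0.088 and 0.17 m) or (x of pin_0 in the frame of filler between -0.056 and 0.056 m and y of pin_0 in the frame of filler between -0.054 and 0.062 m and z of pin_0 in the frame of filler between 0.088 and 0.17 m and linear speed of each of pin_0, pin_2 below 0.3 m/s and x of pin_2 in the frame of filler between -0.056 and 0.056 m and y of pin_2 in the frame of filler between -0.054 and 0.062 m and z of pin_2 in the frame of filler between 0.088 and 0.17 m) or (x of pin_0 in the frame of filler between -0.056 and 0.056 m and y of pin_0 in the frame of filler between -0.054 and 0.062 m and z of pin_0 in the frame of filler between 0.088 and 0.17 m and linear speed of each of pin_0, pin_3 below 0.3 m/s and x of pin_3 in the frame of filler between -0.056 and 0.056 m and y of pin_3 in the frame of filler between -0.054 and 0.062 m and z of pin_3 in the frame of filler between 0.088 and 0.17 m) or (x of pin_0 in the frame of filler between -0.056 and 0.056 m and y of pin_0 in the frame of filler between -0.054 and 0.062 m and z of pin_0 in the frame of filler between 0.088 and 0.17 m and linear speed of each of pin_0, pin_4 below 0.3 m/s and x of pin_4 in the frame of filler between -0.056 and 0.056 m and y of pin_4 in the frame of filler between -0.054 and 0.062 m and z of pin_4 in the frame of filler between 0.088 and 0.17 m) or (x of pin_0 in the frame of filler between -0.056 and 0.056 m and y of pin_0 in the frame of filler between -0.054 and 0.062 m and z of pin_0 in the frame of filler between 0.088 and 0.17 m and linear speed of each of pin_0, pin_5 below 0.3 m/s and x of pin_5 in the frame of filler between -0.056 and 0.056 m and y of pin_5 in the frame of filler between -0.054 and 0.062 m and z of pin_5 in the frame of filler between 0.088 and 0.17 m) or (x of pin_1 in the frame of filler between -0.056 and 0.056 m and y of pin_1 in the frame of filler between -0.054 and 0.062 m and z of pin_1 in the frame of filler between 0.088 and 0.17 m and linear speed of each of pin_1, pin_2 below 0.3 m/s and x of pin_2 in the frame of filler between -0.056 and 0.056 m and y of pin_2 in the frame of filler between -0.054 and 0.062 m and z of pin_2 in the frame of filler between 0.088 and 0.17 m) or (x of pin_1 in the frame of filler between -0.056 and 0.056 m and y of pin_1 in the frame of filler between -0.054 and 0.062 m and z of pin_1 in the frame of filler between 0.088 and 0.17 m and linear speed of each of pin_1, pin_3 below 0.3 m/s and x of pin_3 in the frame of filler between -0.056 and 0.056 m and y of pin_3 in the frame of filler between -0.054 and 0.062 m and z of pin_3 in the frame of filler between 0.088 and 0.17 m) or (x of pin_1 in the frame of filler between -0.056 and 0.056 m and y of pin_1 in the frame of filler between -0.054 and 0.062 m and z of pin_1 in the frame of filler between 0.088 and 0.17 m and linear speed of each of pin_1, pin_4 below 0.3 m/s and x of pin_4 in the frame of filler between -0.056 and 0.056 m and y of pin_4 in the frame of filler between -0.054 and 0.062 m and z of pin_4 in the frame of filler between 0.088 and 0.17 m) or (x of pin_1 in the frame of filler between -0.056 and 0.056 m and y of pin_1 in the frame of filler between -0.054 and 0.062 m and z of pin_1 in the frame of filler between 0.088 and 0.17 m and linear speed of each of pin_1, pin_5 below 0.3 m/s and x of pin_5 in the frame of filler between -0.056 and 0.056 m and y of pin_5 in the frame of filler between -0.054 and 0.062 m and z of pin_5 in the frame of filler between 0.088 and 0.17 m) or (x of pin_2 in the frame of filler between -0.056 and 0.056 m and y of pin_2 in the frame of filler between -0.054 and 0.062 m and z of pin_2 in the frame of filler between 0.088 and 0.17 m and linear speed of each of pin_2, pin_3 below 0.3 m/s and x of pin_3 in the frame of filler between -0.056 and 0.056 m and y of pin_3 in the frame of filler between -0.054 and 0.062 m and z of pin_3 in the frame of filler between 0.088 and 0.17 m) or (x of pin_2 in the frame of filler between -0.056 and 0.056 m and y of pin_2 in the frame of filler between -0.054 and 0.062 m and z of pin_2 in the frame of filler between 0.088 and 0.17 m and linear speed of each of pin_2, pin_4 below 0.3 m/s and x of pin_4 in the frame of filler between -0.056 and 0.056 m and y of pin_4 in the frame of filler between -0.054 and 0.062 m and z of pin_4 in the frame of filler between 0.088 and 0.17 m) or (x of pin_2 in the frame of filler between -0.056 and 0.056 m and y of pin_2 in the frame of filler between -0.054 and 0.062 m and z of pin_2 in the frame of filler between 0.088 and 0.17 m and linear speed of each of pin_2, pin_5 below 0.3 m/s and x of pin_5 in the frame of filler between -0.056 and 0.056 m and y of pin_5 in the frame of filler between -0.054 and 0.062 m and z of pin_5 in the frame of filler between 0.088 and 0.17 m) or (x of pin_3 in the frame of filler between -0.056 and 0.056 m and y of pin_3 in the frame of filler between -0.054 and 0.062 m and z of pin_3 in the frame of filler between 0.088 and 0.17 m and linear speed of each of pin_3, pin_4 below 0.3 m/s and x of pin_4 in the frame of filler between -0.056 and 0.056 m and y of pin_4 in the frame of filler between -0.054 and 0.062 m and z of pin_4 in the frame of filler between 0.088 and 0.17 m) or (x of pin_3 in the frame of filler between -0.056 and 0.056 m and y of pin_3 in the frame of filler between -0.054 and 0.062 m and z of pin_3 in the frame of filler between 0.088 and 0.17 m and linear speed of each of pin_3, pin_5 below 0.3 m/s and x of pin_5 in the frame of filler between -0.056 and 0.056 m and y of pin_5 in the frame of filler between -0.054 and 0.062 m and z of pin_5 in the frame of filler between 0.088 and 0.17 m) or (x of pin_4 in the frame of filler between -0.056 and 0.056 m and y of pin_4 in the frame of filler between -0.054 and 0.062 m and z of pin_4 in the frame of filler between 0.088 and 0.17 m and linear speed of each of pin_4, pin_5 below 0.3 m/s and x of pin_5 in the frame of filler between -0.056 and 0.056 m and y of pin_5 in the frame of filler between -0.054 and 0.062 m and z of pin_5 in the frame of filler between 0.088 and 0.17 m))), for 0.2 s.
3. the scoop stands in the bin again, let go (x of scoop in the frame of stock_bin between -0.09 and 0.1 m and y of scoop in the frame of stock_bin between -0.025 and 0.025 m and height (world z) of scoop below 0.05 m and angle between scoop's own z axis and vertical below 0.7 rad and linear speed of scoop below 0.02 m/s and contact force between each of the arm, the fingers and scoop below 0.1 N), for 0.2 s.
At the end, for the whole second after the job is handed in: The lever stands at the third notch (0.59 to 0.80 rad), still, held there by the fingers with at least 2 N; at least two pins lie in the jar, which stands upright in its ring (within 8 mm of its start); the scoop stands in the stock bin, upright within 0.7 rad, at rest and let go (all of step 3 and value of joint gate_lever between 0.59 and 0.8 rad and velocity of joint gate_lever between -0.1 and 0.1 rad/s and contact force between the fingers and gate_lever above 2 N and ((horizontal distance between each of pin_0, pin_1 and jar below 0.042 m and z of pin_0 in the frame of jar between 0 and 0.062 m and z of pin_1 in the frame of jar between 0 and 0.062 m) or (horizontal distance between each of pin_0, pin_2 and jar below 0.042 m and z of pin_0 in the frame of jar between 0 and 0.062 m and z of pin_2 in the frame of jar between 0 and 0.062 m) or (horizontal distance between each of pin_0, pin_3 and jar below 0.042 m and z of pin_0 in the frame of jar between 0 and 0.062 m and z of pin_3 in the frame of jar between 0 and 0.062 m) or (horizontal distance between each of pin_0, pin_4 and jar below 0.042 m and z of pin_0 in the frame of jar between 0 and 0.062 m and z of pin_4 in the frame of jar between 0 and 0.062 m) or (horizontal distance between each of pin_0, pin_5 and jar below 0.042 m and z of pin_0 in the frame of jar between 0 and 0.062 m and z of pin_5 in the frame of jar between 0 and 0.062 m) or (horizontal distance between each of pin_1, pin_2 and jar below 0.042 m and z of pin_1 in the frame of jar between 0 and 0.062 m and z of pin_2 in the frame of jar between 0 and 0.062 m) or (horizontal distance between each of pin_1, pin_3 and jar below 0.042 m and z of pin_1 in the frame of jar between 0 and 0.062 m and z of pin_3 in the frame of jar between 0 and 0.062 m) or (horizontal distance between each of pin_1, pin_4 and jar below 0.042 m and z of pin_1 in the frame of jar between 0 and 0.062 m and z of pin_4 in the frame of jar between 0 and 0.062 m) or (horizontal distance between each of pin_1, pin_5 and jar below 0.042 m and z of pin_1 in the frame of jar between 0 and 0.062 m and z of pin_5 in the frame of jar between 0 and 0.062 m) or (horizontal distance between each of pin_2, pin_3 and jar below 0.042 m and z of pin_2 in the frame of jar between 0 and 0.062 m and z of pin_3 in the frame of jar between 0 and 0.062 m) or (horizontal distance between each of pin_2, pin_4 and jar below 0.042 m and z of pin_2 in the frame of jar between 0 and 0.062 m and z of pin_4 in the frame of jar between 0 and 0.062 m) or (horizontal distance between each of pin_2, pin_5 and jar below 0.042 m and z of pin_2 in the frame of jar between 0 and 0.062 m and z of pin_5 in the frame of jar between 0 and 0.062 m) or (horizontal distance between each of pin_3, pin_4 and jar below 0.042 m and z of pin_3 in the frame of jar between 0 and 0.062 m and z of pin_4 in the frame of jar between 0 and 0.062 m) or (horizontal distance between each of pin_3, pin_5 and jar below 0.042 m and z of pin_3 in the frame of jar between 0 and 0.062 m and z of pin_5 in the frame of jar between 0 and 0.062 m) or (horizontal distance between each of pin_4, pin_5 and jar below 0.042 m and z of pin_4 in the frame of jar between 0 and 0.062 m and z of pin_5 in the frame of jar between 0 and 0.062 m)) and angle between jar's own z axis and vertical below 0.1 rad and distance of jar from where it was at the start of the episode below 0.008 m); the arm keeps its last pose, push and grip.
It fails at once if the tape measure is pushed more than 3 cm (distance of tape_measure from where it was at the start of the episode above 0.03 m).
It fails at once if the screw carton is pushed more than 3 cm (distance of screw_carton from where it was at the start of the episode above 0.03 m).
It fails at once if the blue screwdriver is pushed more than 3 cm (distance of blue_screwdriver from where it was at the start of the episode above 0.03 m).
It fails at once if the white pen is pushed more than 3 cm (distance of white_pen from where it was at the start of the episode above 0.03 m).
It fails at once if the jar is knocked over or pushed out of its ring (angle between jar's own z axis and vertical above 0.4 rad or distance of jar from where it was at the start of the episode above 0.03 m).
It also fails if it takes over 72 s, if anything falls off the work surface, if the arm or the gripper's body presses on something with over 40 N, if the wrist force passes 120 N, or if a joint passes its speed limit or range.

## Working session

There is one attempt and no reset: what is moved stays moved. The work goes in short steps, Python scripts to look and compute and a tool call to move; the robot and the scene stay as the last step left them, time stands still between calls to the robot, and variables do not carry over. Pictures are saved under pics/ and viewed, at most 10 in all, crops included, and the job is handed in when it is done.

Besides the shell and the picture viewer there is one more tool, called after ">>>" in YAML: its name, and indented under it one key for each argument. arm_command: Moves the arm, as the interface text tells. Shift numbers are shares of 0.12 m and turn numbers shares of pi rad, none past 1 either way. Its arguments: {"type":"object","properties":{"moves":{"type":"array"},"claw":{"type":"number"},"newtons":{"type":"number"}},"required":["moves"]}

```bash
mkdir -p pics; cat > h.py <<'E'
import numpy as np, cv2
from plant import monitor, camera, job
def grab(n):
    s=monitor.sense(); c=camera(n)
    if n=='wrist':
        T=np.eye(4); T[:3,:3]=s['tcp_rot']; T[:3,3]=s['ee_pos']; c['c2w']=T@c['mount']
    else: c['c2w']=np.linalg.inv(c['extrinsics'])
    np.savez('last_'+n+'.npz',**c); return c
def load(n): return dict(np.load('last_'+n+'.npz'))
def cloud(c):
    d=c['depth']; v,u=np.mgrid[:d.shape[0],:d.shape[1]]
    P=np.stack([(u-c['cx'])/c['fx']*d,-(v-c['cy'])/c['fy']*d,-d,np.ones_like(d)],-1)@c['c2w'].T
    P=P[...,:3]; P[d==0]=np.nan; return P
def save(c,name,crop=None,k=1):
    im=c['image'][...,::-1]
    if crop: u0,v0,u1,v1=crop; im=im[v0:v1,u0:u1]
    cv2.imwrite('pics/'+name,cv2.resize(im,None,fx=k,fy=k,interpolation=cv2.INTER_CUBIC))
E
python3 - <<'E'
from h import *
a=grab('top');b=grab('side')
for n,c in(('top',a),('side',b)):
    save(c,n+'0.png',None,1.5); print(n,c['fx'],c['fy'],c['cx'],c['cy'],[k for k in c]); print(np.round(c['c2w'],3))
s=monitor.sense(); print(s['ee_pos'],np.round(s['tcp_rot'],3),s['ft_force'],s['finger_gap'],s['time_s'])
E
```

```text
top 351.55483163751546 351.55483163751546 255.8348669548667 188.49031723090891 ['image', 'depth', 'fx', 'fy', 'cx', 'cy', 'extrinsics', 'c2w']
[[ 0.005  0.998 -0.055  0.437]
 [-1.     0.007  0.025  0.029]
 [ 0.025  0.055  0.998  1.218]
 [ 0.     0.     0.     1.   ]]
side 409.8121987906227 409.8121987906227 260.64601756204604 186.86649425491078 ['image', 'depth', 'fx', 'fy', 'cx', 'cy', 'extrinsics', 'c2w']
[[-0.993  0.064 -0.095  0.418]
 [-0.114 -0.472  0.874  0.854]
 [ 0.012  0.879  0.477  0.58 ]
 [ 0.     0.     0.     1.   ]]
[0.24054636 0.62995231 0.23003668] [[-0.934  0.357 -0.001]
 [ 0.357  0.934 -0.002]
 [ 0.    -0.002 -1.   ]] [ 0.66172872 -0.1520142  -0.30899699] 1.0022740157980374 0.1
```

View pics/top0.png

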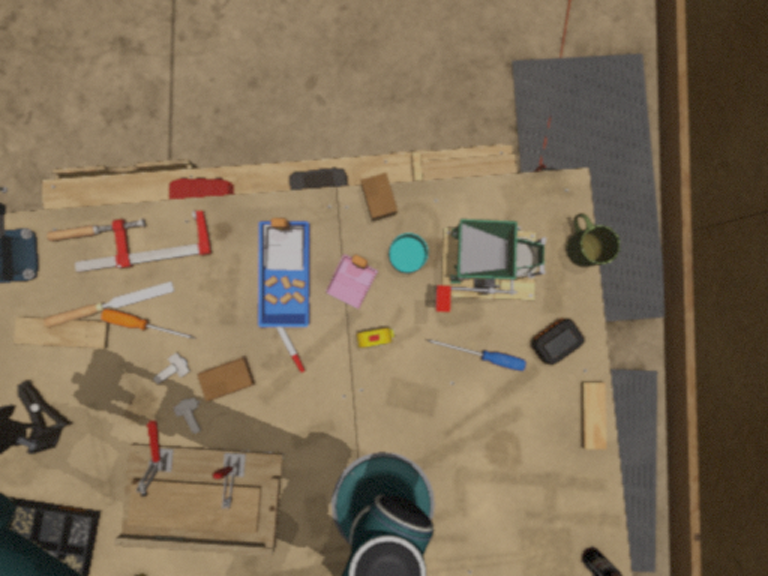

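View pics/side0.png

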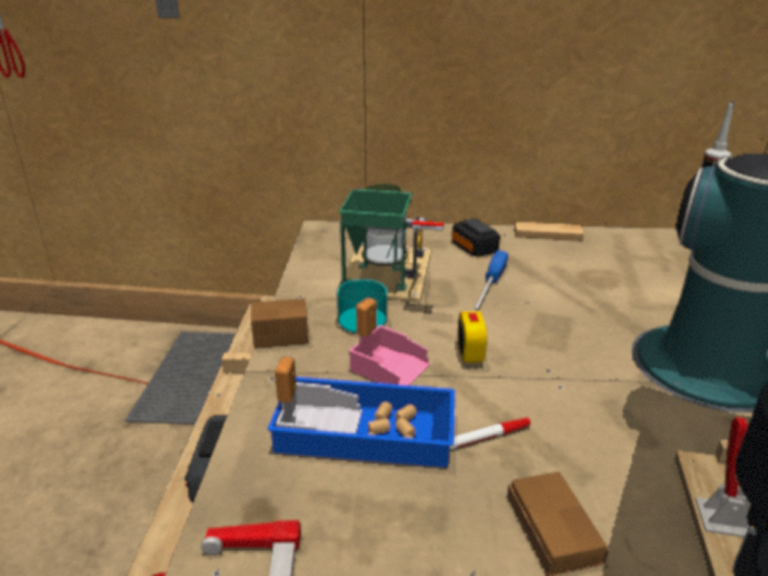

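The top view shows the blue bin at about (284,273) with the aluminium scoop in its upper half (orange grip at 280,224) and six pins at about (285,290). The green filler is at (485,248), its red pad at (443,298), and the jar at (530,257). The pink scoop (352,280) and the turquoise jar (408,253) are decoys: the scoop meant is grey and stands in the blue bin, and the jar meant is clear and under the spout.

```bash
python3 - <<'E'
from h import *
c=load('top'); P=cloud(c); hsv=cv2.cvtColor(c['image'],cv2.COLOR_RGB2HSV)
def roi(u0,v0,u1,v1):
    m=np.zeros(P.shape[:2],bool); m[int(v0/1.5):int(v1/1.5),int(u0/1.5):int(u1/1.5)]=1; return m
H,S,V=[hsv[...,i].astype(int) for i in range(3)]
def rep(n,m):
    p=P[m]; p=p[~np.isnan(p[:,0])]; r=cv2.minAreaRect((p[:,:2]*1000).astype(np.float32))
    print(n,len(p),'mean',p.mean(0).round(4),'zmax',np.percentile(p[:,2],[5,50,95]).round(3),'rect',np.round(r[0],1),np.round(r[1],1),round(r[2],2))
blue=roi(240,210,325,335)&(abs(H-110)<15)&(S>120)
rep('bin rim',blue&(P[...,2]>.036)&(P[...,2]<.06))
rep('grip',roi(260,205,310,240)&(P[...,2]>.085))
rep('pins',roi(260,265,310,315)&(H<25)&(S>70)&(P[...,2]<.05))
g=roi(440,205,525,290)
rep('hopper rim',g&(P[...,2]>.155)&(P[...,2]<.18)&(abs(H-75)<25)&(S>60))
rep('pad',roi(425,275,460,320)&((H<8)|(H>172))&(S>120)&(P[...,2]>.15))
rep('jar',roi(515,225,550,285)&(P[...,2]>.06)&(P[...,2]<.085))
rep('tape',roi(350,320,400,355)&(P[...,2]>.05))
rep('base',roi(435,220,545,305)&(P[...,2]>.004)&(P[...,2]<.02)&(H<30))
for (n,u,v) in (('pen cap',297,366),('pen tip',280,330),('sd tip',428,340),('sd',520,365),('carton',352+27,196),('b2',225,378),('teal',408,253),('pinkgrip',358,262)):
    print(n,P[int(v/1.5),int(u/1.5)].round(3))
save(c,'bin_crop.png',(165,130,250,225),7)
E
```

```text
bin rim 270 mean [0.5086 0.2082 0.0417] zmax [0.037 0.042 0.046] rect [520.5 224.5] [106.4 232.4] 89.76
grip 79 mean [0.6246 0.2266 0.1042] zmax [0.092 0.105 0.109] rect [624.5 227.2] [20.8 33.1] 2.49
pins 139 mean [0.4847 0.2249 0.019 ] zmax [0.015 0.019 0.023] rect [485.5 225. ] [54.7 84.2] 0.02
hopper rim 200 mean [ 0.5643 -0.2142  0.1642] zmax [0.157 0.165 0.17 ] rect [ 564.1 -204.5] [117.9 116. ] 87.68
pad 169 mean [ 0.4644 -0.1136  0.1694] zmax [0.164 0.17  0.174] rect [ 464.4 -114. ] [29.4 51.9] 85.33
jar 62 mean [ 0.5608 -0.3208  0.0731] zmax [0.063 0.072 0.083] rect [ 561.4 -313.9] [83.2 52.8] 0.81
tape 252 mean [0.3809 0.0238 0.0658] zmax [0.054 0.067 0.074] rect [380.3  23.4] [37.6 75.5] 10.07
base 1057 mean [ 0.5325 -0.2409  0.0102] zmax [0.005 0.01  0.016] rect [ 561.1 -245.1] [185.5 252.1] 0.01
pen cap [0.313 0.194 0.016]
pen tip [0.394 0.236 0.015]
sd tip [ 0.374 -0.102  0.001]
sd [ 0.319 -0.307  0.027]
carton [0.698 0.014 0.049]
b2 [0.287 0.352 0.027]
teal [ 0.575 -0.057  0.002]
pinkgrip [0.544 0.059 0.103]
```

View pics/bin_crop.png

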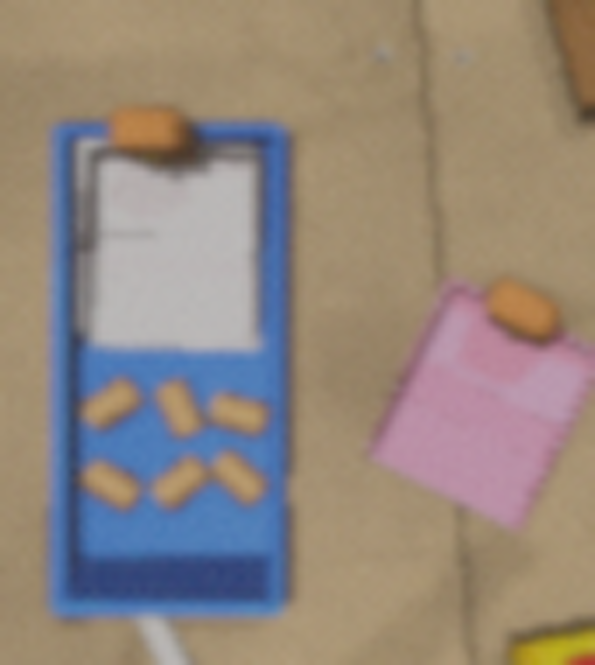

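The crop confirms that the grey scoop in the blue bin is the one meant, with its grip at about (150,130) and six pins in two rows ahead of the lip. The bin's x axis points along world -x, and the filler's frame is nearly world-aligned. I'll approach the grip now.

>>> arm_command:
  moves: [1, -1, 0, 0, 0, -0.2, 1, -1, 0, 0, 0, -0.2, 1, -1, 0, 0, 0, -0.2, 1, -1, 0, 0, 0, -0.2, 1, -1, 0, 0, 0, -0.2]
  claw: 0.75
  newtons: 60

```text
time_s: 0.6
ee_pos: [0.3628, 0.508, 0.2307]
tcp_rot: [[-0.54, 0.841, -0.0], [0.841, 0.54, -0.001], [-0.001, -0.001, -1.0]]
ft_force: [-0.7, 0.8, -0.2]
finger_gap: 0.747
grip_force: 0.0
```

>>> arm_command:
  moves: [1, -1, 0, 0, 0, -0.184, 1, -1, 0, 0, 0, -0.184, 1, -1, 0, 0, 0, -0.184, 1, -1, 0, 0, 0, -0.184, 1, -1, 0, 0, 0, -0.184]

```text
time_s: 1.1
ee_pos: [0.4822, 0.3892, 0.2308]
tcp_rot: [[0.003, 1.0, -0.0], [1.0, -0.003, -0.001], [-0.001, -0.0, -1.0]]
ft_force: [-1.0, -0.1, -0.5]
finger_gap: 0.749
grip_force: 0.0
```

>>> arm_command:
  moves: [0.7, -0.9, 0, 0, 0, 0, 0.7, -0.9, 0, 0, 0, 0, 0.7, -0.9, 0, 0, 0, 0, 0.7, -0.9, 0, 0, 0, 0, 0.7, -0.9, 0, 0, 0, 0]

```text
time_s: 1.6
ee_pos: [0.5642, 0.2835, 0.2308]
tcp_rot: [[-0.001, 1.0, -0.001], [1.0, 0.001, 0.001], [0.001, -0.001, -1.0]]
ft_force: [0.5, 1.0, -0.5]
finger_gap: 0.749
grip_force: 0.0
```

```bash
python3 - <<'E'
from h import *
c=grab('wrist'); save(c,'w1.png',None,1.5); P=cloud(c)
s=monitor.sense(); print(s['ee_pos'],np.round(s['tcp_rot'],3),np.round(s['q'],3),s['finger_gap'],s['time_s'])
hsv=cv2.cvtColor(c['image'],cv2.COLOR_RGB2HSV); H,S=hsv[...,0].astype(int),hsv[...,1]
def rep(n,m):
    p=P[m]; p=p[~np.isnan(p[:,0])]
    if len(p)<5: return print(n,len(p))
    r=cv2.minAreaRect((p[:,:2]*1000).astype(np.float32)); print(n,len(p),p.mean(0).round(4),np.round(r[0],1),np.round(r[1],1),round(r[2],2))
z=P[...,2]
rep('grip',(H<25)&(S>90)&(z>.095)&(z<.115))
rep('rim',(abs(H-110)<15)&(S>100)&(z>.036)&(z<.048))
E
```

```text
[0.56377865 0.28407411 0.23087582] [[-0.002  1.    -0.001]
 [ 1.     0.002  0.001]
 [ 0.001 -0.001 -1.   ]] [4.270e-01 1.830e-01 1.703e+00 1.000e-03 1.257e+00 4.240e-01] 0.746456003615223 1.65
grip 476 [0.6213 0.2298 0.1056] [621.7 227.1] [34.  16.9] 81.05
rim 2738 [0.5027 0.2319 0.0427] [519.7 224.8] [234.1 110.1] 0.52
```

View pics/w1.png

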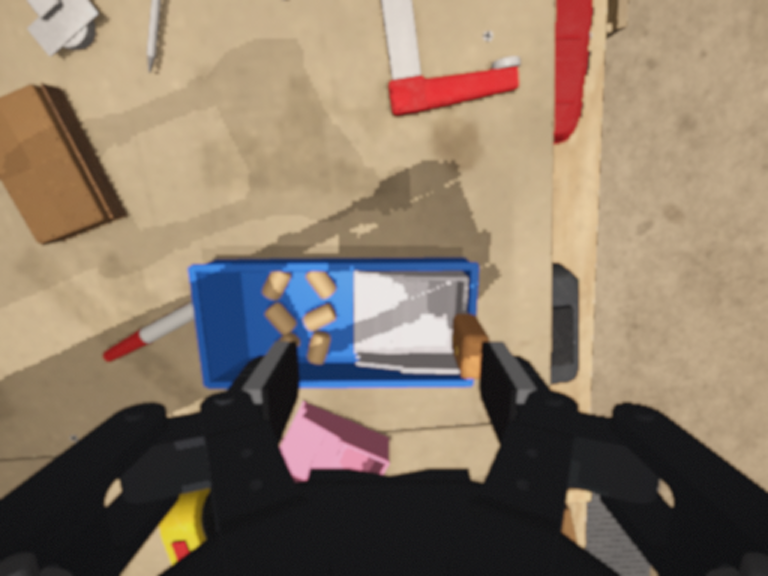

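The wrist view shows the bin at (335,325) with its pins ahead of the scoop, and the grip at (468,345). The bin centre agrees with the top view to about 1 mm, so I'll descend and grip.

>>> arm_command:
  moves: [0.49, -0.47, 0, 0, 0, 0, 0.49, -0.47, -0.3, 0, 0, 0, 0.49, -0.47, -0.6, 0, 0, 0, 0.49, -0.47, -0.6, 0, 0, 0, 0.49, -0.47, -0.6, 0, 0, 0]

```text
time_s: 2.15
ee_pos: [0.6219, 0.2278, 0.1585]
tcp_rot: [[-0.002, 1.0, -0.003], [1.0, 0.002, -0.0], [-0.0, -0.003, -1.0]]
ft_force: [0.1, 1.5, 0.3]
finger_gap: 0.753
grip_force: 0.0
```

>>> arm_command:
  moves: [0, 0, -0.2, 0, 0, 0, 0, 0, -0.4, 0, 0, 0, 0, 0, -0.6, 0, 0, 0, 0, 0, -0.78, 0, 0, 0, 0, 0, -0.78, 0, 0, 0]

```text
time_s: 2.65
ee_pos: [0.6219, 0.2274, 0.0649]
tcp_rot: [[-0.002, 1.0, -0.003], [1.0, 0.002, -0.001], [-0.001, -0.003, -1.0]]
ft_force: [0.7, 0.4, -0.2]
finger_gap: 0.751
grip_force: 0.0
```

>>> arm_command:
  moves: [0, 0, 0, 0, 0, 0, 0, 0, 0, 0, 0, 0, 0, 0, 0, 0, 0, 0, 0, 0, 0, 0, 0, 0, 0, 0, 0, 0, 0, 0, 0, 0, 0, 0, 0, 0]
  claw: 0
  newtons: 80

```text
time_s: 3.25
ee_pos: [0.6252, 0.227, 0.0684]
tcp_rot: [[0.0, 1.0, 0.004], [1.0, -0.0, 0.002], [0.002, 0.004, -1.0]]
ft_force: [-0.6, 1.2, 5.4]
finger_gap: 0.224
grip_force: 78.6
```

```bash
python3 - <<'E'
from h import *
c=grab('side'); save(c,'s1.png',(170,200,330,320),5)
s=monitor.sense(); print(s['ee_pos'],np.round(s['q'],3),s['finger_gap'],s['grip_force'],s['ft_force'],s['time_s'])
E
```

```text
[0.62524425 0.22699284 0.06841806] [3.110e-01 3.810e-01 1.769e+00 1.000e-03 9.880e-01 3.110e-01] 0.2212029538391177 78.55119824409485 [-1.62564165  0.81275893  6.21194213] 3.3
```

View pics/s1.png

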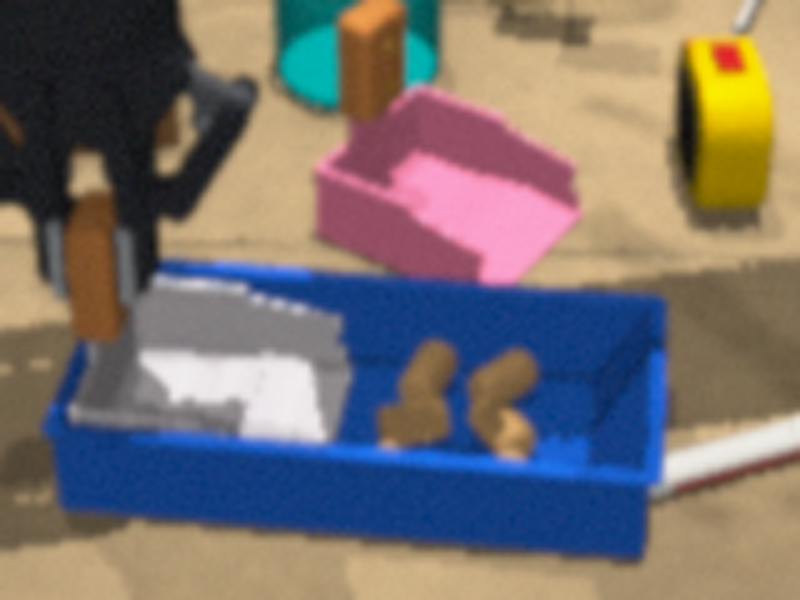

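The side crop shows the fingers on the wooden grip at (92,265) and the scoop flat in the bin. Next I'll push it toward the sloped end.

>>> arm_command:
  moves: [-0.08, -0.01, 0, 0, 0, 0, -0.16, -0.02, 0, 0, 0, 0, -0.24, -0.02, 0, 0, 0, 0, -0.32, -0.02, 0, 0, 0, 0, -0.4, -0.02, 0, 0, 0, 0, -0.48, -0.02, 0, 0, 0, 0, -0.56, -0.02, 0, 0, 0, 0, -0.62, -0.02, 0, 0, 0, 0]

```text
time_s: 4.1
ee_pos: [0.5513, 0.2244, 0.0684]
tcp_rot: [[0.0, 1.0, 0.006], [1.0, -0.0, 0.002], [0.002, 0.006, -1.0]]
ft_force: [2.0, 0.9, 6.8]
finger_gap: 0.223
grip_force: 78.8
```

```bash
python3 - <<'E'
from h import *
c=grab('side'); save(c,'s2.png',(170,200,330,320),5)
s=monitor.sense(); print(s['ee_pos'],np.round(s['tcp_rot'],3),s['finger_gap'],s['grip_force'],s['ft_force'],s['time_s'])
E
```

```text
[0.55033782 0.22429815 0.06840563] [[ 0.     1.     0.005]
 [ 1.    -0.     0.001]
 [ 0.001  0.005 -1.   ]] 0.2251948511214257 78.86287450790405 [-0.19157396 -0.53088064  6.44066229] 4.15
```

View pics/s2.png

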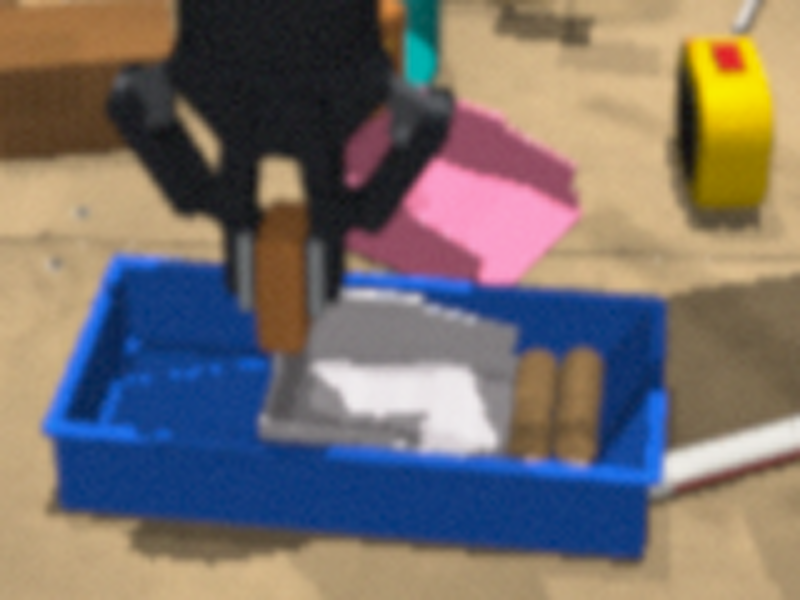

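The side crop shows the pins lined up in two rows just ahead of the lip, at (540,405) and (582,405). I'll drive under them.

>>> arm_command:
  moves: [-0.06, 0, 0, 0, 0, 0, -0.12, 0, 0, 0, 0, 0, -0.17, 0, 0, 0, 0, 0, -0.17, 0, 0, 0, 0, 0]

```text
time_s: 4.55
ee_pos: [0.5325, 0.2243, 0.0687]
tcp_rot: [[-0.001, 1.0, 0.01], [1.0, 0.001, 0.002], [0.002, 0.01, -1.0]]
ft_force: [6.8, -0.6, 4.8]
finger_gap: 0.221
grip_force: 78.7
```

```bash
cat > pins.py <<'E'
from h import *
def pins(n):
    c=grab(n); P=cloud(c); hsv=cv2.cvtColor(c['image'],cv2.COLOR_RGB2HSV)
    m=(hsv[...,0]<25)&(hsv[...,1]>70)&(P[...,0]>.38)&(P[...,0]<.62)&(abs(P[...,1]-.225)<.05)&(P[...,2]>.006)&(P[...,2]<.06)
    p=P[m]; print(n,len(p)); 
    for b in np.arange(.40,.62,.01):
        q=p[(p[:,0]>=b)&(p[:,0]<b+.01)]
        if len(q)>1: print(round(b,3),len(q),'y',q[:,1].min().round(3),q[:,1].max().round(3),'zmax',np.percentile(q[:,2],90).round(3))
    s=monitor.sense(); print(s['ee_pos'].round(4),s['tcp_rot'][:,2].round(3),s['finger_gap'],np.round(s['ft_force'],1),s['time_s'])
    return c
if __name__=='__main__': pins('side')
E
python3 pins.py
```

```text
side 366
0.41 2 y 0.251 0.253 zmax 0.03
0.42 49 y 0.189 0.26 zmax 0.035
0.43 105 y 0.184 0.259 zmax 0.029
0.44 91 y 0.19 0.246 zmax 0.025
0.45 91 y 0.19 0.241 zmax 0.026
0.46 12 y 0.203 0.228 zmax 0.025
0.52 4 y 0.237 0.239 zmax 0.059
0.53 9 y 0.203 0.241 zmax 0.059
[0.5326 0.2243 0.0687] [ 0.009  0.002 -1.   ] 0.22211771004736017 [ 5.7 -1.3  5. ] 4.6
```

>>> arm_command:
  moves: [-0.05, 0, 0, 0, 0, 0, -0.09, 0, 0, 0, 0, 0, -0.09, 0, 0, 0, 0.025, 0, -0.09, 0, 0, 0, 0.055, 0, -0.09, 0, 0.02, 0, 0.09, 0, -0.08, 0, 0.06, 0, 0.125, 0, -0.07, 0, 0.12, 0, 0.16, 0, -0.05, 0, 0.2, 0, 0.18, 0]

```text
time_s: 5.4
ee_pos: [0.5224, 0.2232, 0.0883]
tcp_rot: [[0.001, 0.841, -0.541], [1.0, -0.001, -0.0], [-0.001, -0.541, -0.841]]
ft_force: [0.7, -0.5, -3.5]
finger_gap: 0.223
grip_force: 79.1
```

>>> arm_command:
  moves: [0.02, 0, 0.1, 0, 0, 0, 0.05, 0, 0.25, 0, 0, 0, 0.1, 0, 0.4, 0, 0, 0, 0.1, 0, 0.6, 0, 0, 0, 0.1, 0, 0.6, 0, 0, 0]

```text
time_s: 5.9
ee_pos: [0.5363, 0.2245, 0.1656]
tcp_rot: [[0.0, 0.848, -0.53], [1.0, 0.001, 0.002], [0.002, -0.53, -0.848]]
ft_force: [0.5, 0.4, -2.1]
finger_gap: 0.226
grip_force: 79.2
```

```bash
python3 - <<'E'
from h import *
c=grab('side'); save(c,'s3.png',(170,160,330,280),5)
s=monitor.sense(); print(s['ee_pos'],np.round(s['tcp_rot'],3),s['finger_gap'],s['grip_force'],s['ft_force'],s['time_s'],np.round(s['q'],3))
E
```

```text
[0.53557927 0.22421935 0.16372095] [[ 0.     0.847 -0.531]
 [ 1.     0.001  0.001]
 [ 0.001 -0.531 -0.847]] 0.22149128460242098 79.21077132225037 [-0.91704374  0.9066973  -2.92258467] 5.95 [0.268 0.494 1.52  0.143 1.67  0.243]
```

View pics/s3.png

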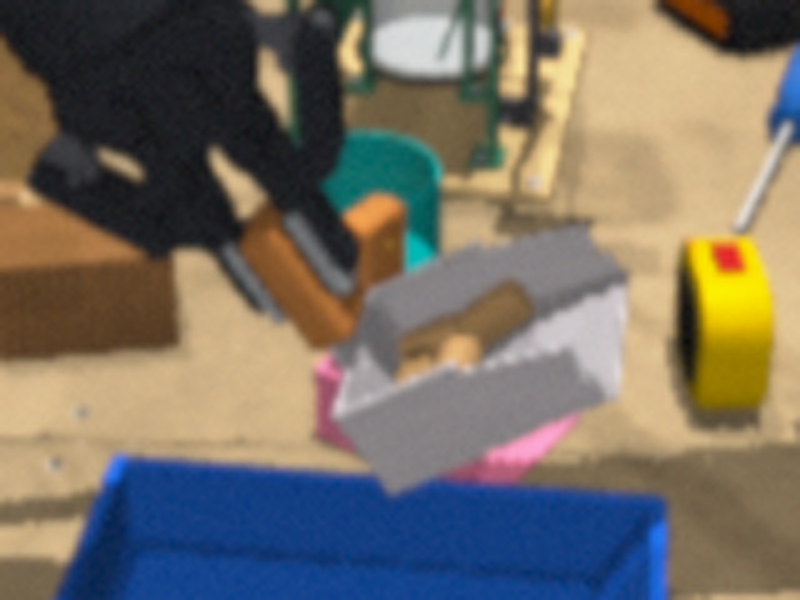

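The scoop is lifted with a pile of pins at its back, at (460,340), and the visible part of the bin is empty. Before choosing the pour pose, I'll fit a quick arm model to check it.

```bash
cat > kin.py <<'E'
import numpy as np
from scipy.optimize import least_squares
from scipy.spatial.transform import Rotation as R
D=[([1.169,.264,1.604,0,1.274,-.037],[.2405,.630,.230]),
([.427,.183,1.703,.001,1.257,.424],[.5638,.2841,.2309]),
([.311,.381,1.769,.001,.988,.311],[.62524,.22699,.06842]),
([.268,.494,1.52,.143,1.67,.243],[.5356,.2242,.1637])]
def fk(q,p):
    a,h,L1,e,L2,d=p
    A=R.from_euler('z',q[0]); x=np.array([0,0,h])+A.apply([a,0,0])
    A=A*R.from_euler('y',q[1]); x=x+A.apply([0,0,L1])
    A=A*R.from_euler('y',q[2]); x=x+A.apply([e,0,L2])
    A=A*R.from_euler('z',q[3])*R.from_euler('y',q[4]); x=x+A.apply([0,0,d])
    return x,A*R.from_euler('z',q[5])
f=lambda p:np.concatenate([fk(q,p)[0]-x for q,x in D]+[1e-3*(p-np.array([.0,.3,.4,0,.4,.25]))])
p=least_squares(f,[0,.3,.4,0,.4,.25]).x
lo=np.array([-2.63,-.94,.31,-1.31,0,-2.55]); hi=np.array([2.63,2.18,2.57,4.45,2.66,2.55])
R0=fk(D[3][0],p)[1].as_matrix()
def ik(pos,Rm,q0):
    g=lambda q:np.r_[(fk(q,p)[0]-pos)*10,(R.from_matrix(Rm).inv()*fk(q,p)[1]).as_rotvec()]
    s=least_squares(g,np.clip(q0,lo+.01,hi-.01),bounds=(lo,hi)); return s.x,np.abs(s.fun).max()
E
python3 - <<'E'
from kin import *
print('params',p.round(4),'res',np.abs(f(p))[:12].max()); print(R0.round(3))
sgn=R0  # check model tool axes vs measured x=(0,1,0)
for yaw in (0,-20):
  q=D[3][0]
  for t in (0,20,40,50,55,60):   # mouth-down
    c,s=np.cos(np.radians(t)),np.sin(np.radians(t))
    M=np.array([[0,c,s],[1,0,0],[0,s,-c]]) # tool y = -scoop x
    M=R.from_euler('z',yaw,degrees=True).as_matrix()@M
    lip=np.array([.575,-.206,.19]); sx=-M[:,1]; sz=-M[:,2]
    tcp=lip-92e-3*sx+63e-3*sz
    q,e=ik(tcp,M,q); print(yaw,t,tcp.round(3),q.round(2),round(e,4))
E
```

```text
params [-0.0177  0.2476  0.6782  0.0912  0.5754  0.417 ] res 0.02644012508030591
[[-0.847  0.001 -0.531]
 [ 0.     1.     0.001]
 [ 0.531  0.001 -0.847]]
0 0 [ 0.667 -0.206  0.253] [-0.3   0.27  1.55  0.    1.32  1.27] 0.0
0 20 [ 0.64  -0.206  0.281] [-0.39  0.05  1.82  0.16  0.96  1.11] 0.0
0 40 [ 0.605 -0.206  0.297] [-0.55 -0.13  2.09  0.59  0.65  0.64] 0.0
0 50 [ 0.586 -0.206  0.301] [-0.66 -0.17  2.22  1.02  0.58  0.18] 0.0
0 55 [ 0.576 -0.206  0.301] [-0.72 -0.17  2.28  1.26  0.6  -0.09] 0.0
0 60 [ 0.566 -0.206  0.301] [-0.79 -0.16  2.35  1.48  0.66 -0.35] 0.0
-20 0 [ 0.661 -0.237  0.253] [-0.34  0.28  1.54  0.    1.32  1.58] 0.0
-20 20 [ 0.636 -0.228  0.281] [-0.34  0.04  1.82 -0.    0.93  1.58] 0.0
-20 40 [ 0.603 -0.216  0.297] [-0.34 -0.16  2.12 -0.01  0.49  1.59] 0.0
-20 50 [ 0.585 -0.21   0.301] [-0.34 -0.23  2.26 -0.03  0.23  1.61] 0.0
-20 55 [ 0.576 -0.206  0.301] [-0.34 -0.25  2.34 -0.1   0.09  1.68] 0.0
-20 60 [ 0.567 -0.203  0.301] [-0.34 -0.26  2.39 -0.23  0.    1.8 ] 0.0322
```

>>> arm_command:
  moves: [0, 0, 0.1, 0, 0, 0, 0, 0, 0.3, 0, 0, 0, 0, -0.05, 0.5, 0, 0, 0, 0, -0.15, 0.7, 0, 0, 0, 0, -0.3, 0.9, 0, 0, 0, 0, -0.45, 1, 0, 0, 0]

```text
time_s: 6.55
ee_pos: [0.5347, 0.1694, 0.2833]
tcp_rot: [[-0.0, 0.845, -0.535], [1.0, 0.0, -0.0], [0.0, -0.535, -0.845]]
ft_force: [-0.4, 0.1, -2.3]
finger_gap: 0.221
grip_force: 79.1
```

>>> arm_command:
  moves: [0.06, -0.2, 0.05, 0, 0, 0, 0.12, -0.42, 0.1, 0, 0, 0, 0.2, -0.64, 0.15, 0, 0, 0, 0.25, -0.84, 0.2, 0, 0, 0, 0.3, -1, 0.2, 0, 0, 0]

```text
time_s: 7.05
ee_pos: [0.5708, 0.0479, 0.3055]
tcp_rot: [[0.001, 0.844, -0.536], [1.0, -0.001, 0.0], [-0.0, -0.536, -0.844]]
ft_force: [0.2, -0.4, -3.2]
finger_gap: 0.222
grip_force: 79.2
```

>>> arm_command:
  moves: [0.06, -0.2, 0, 0, 0, 0, 0.12, -0.4, 0, 0, 0, 0, 0.18, -0.6, 0, 0, 0, 0, 0.24, -0.8, 0, 0, 0, 0, 0.3, -1, 0, 0, 0, 0]

```text
time_s: 7.55
ee_pos: [0.6066, -0.0713, 0.3043]
tcp_rot: [[0.0, 0.843, -0.537], [1.0, 0.0, 0.001], [0.0, -0.537, -0.843]]
ft_force: [0.5, -0.4, -2.6]
finger_gap: 0.224
grip_force: 79.2
```

>>> arm_command:
  moves: [0.06, -0.2, 0, 0, 0, 0, 0.12, -0.4, 0, 0, 0, 0, 0.18, -0.6, 0, 0, 0, 0, 0.24, -0.78, 0, 0, 0, 0, 0.28, -0.92, 0, 0, 0, 0, 0.3, -1, 0, 0, 0, 0]

```text
time_s: 8.15
ee_pos: [0.6426, -0.1917, 0.3044]
tcp_rot: [[0.002, 0.843, -0.537], [1.0, -0.001, 0.001], [0.0, -0.537, -0.843]]
ft_force: [-1.0, 0.4, -2.1]
finger_gap: 0.227
grip_force: 79.2
```

>>> arm_command:
  moves: [0.02, -0.07, 0, 0, -0.03, 0, 0.04, -0.14, 0, 0, -0.07, 0, 0.06, -0.14, 0, 0, -0.11, 0, 0.08, -0.14, 0, 0, -0.15, 0, 0.08, -0.14, 0, 0, -0.178, 0, 0.08, -0.14, 0, 0, -0.178, 0]

```text
time_s: 8.75
ee_pos: [0.6496, -0.2065, 0.3067]
tcp_rot: [[0.001, 1.0, -0.007], [1.0, -0.001, 0.0], [0.0, -0.007, -1.0]]
ft_force: [-0.7, -0.8, -1.5]
finger_gap: 0.225
grip_force: 79.3
```

```bash
python3 - <<'E'
from h import *
c=grab('top'); P=cloud(c); save(c,'t2.png',(270,110,390,200),6)
s=monitor.sense(); print(s['ee_pos'],np.round(s['tcp_rot'],3),s['finger_gap'],s['grip_force'],s['ft_force'],s['time_s'],np.round(s['q'],3))
E
```

```text
[ 0.65059549 -0.20651819  0.3063329 ] [[ 0.001  1.    -0.008]
 [ 1.    -0.001  0.   ]
 [ 0.    -0.008 -1.   ]] 0.22403687737321087 79.26818490028381 [ 0.07791327  0.01460445 -2.17530411] 8.8 [-0.343  0.25   1.485 -0.002  1.414 -0.342]
```

View pics/t2.png

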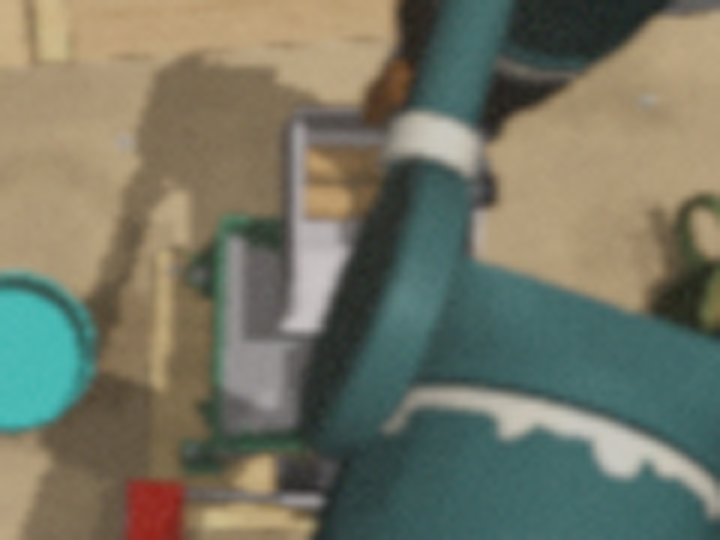

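The top crop shows the pins at the back of the scoop, at about (340,185), and the scoop over the green hopper. I'll pour slowly.

>>> arm_command:
  moves: [-0.01, 0.01, -0.03, 0, -0.022, 0, -0.03, 0.01, -0.07, 0, -0.044, 0, -0.05, 0.01, -0.1, 0, -0.067, 0, -0.07, 0.01, -0.14, 0, -0.089, 0, -0.08, 0.01, -0.16, 0, -0.111, 0, -0.14, 0.01, -0.15, 0, -0.133, 0, -0.19, 0.01, -0.14, 0, -0.156, 0]

```text
time_s: 9.5
ee_pos: [0.63, -0.2051, 0.2879]
tcp_rot: [[-0.002, 0.886, 0.464], [1.0, 0.001, 0.002], [0.001, 0.464, -0.886]]
ft_force: [0.7, -0.4, -0.9]
finger_gap: 0.22
grip_force: 79.2
```

>>> arm_command:
  moves: [-0.06, 0, 0.03, 0, -0.022, 0, -0.12, 0, 0.07, 0, -0.044, 0, -0.18, 0, 0.1, 0, -0.067, 0, -0.26, 0, 0.12, 0, -0.094, 0, -0.34, 0, 0.125, 0, -0.122, 0, -0.43, 0, 0.125, 0, -0.15, 0, -0.51, 0, 0.125, 0, -0.178, 0, -0.51, 0, 0.125, 0, -0.178, 0]

```text
time_s: 10.3
ee_pos: [0.5665, -0.2042, 0.2992]
tcp_rot: [[-0.001, 0.508, 0.862], [1.0, -0.005, 0.004], [0.006, 0.862, -0.507]]
ft_force: [-0.0, -0.1, -3.0]
finger_gap: 0.221
grip_force: 79.3
```

>>> arm_command:
  moves: [0, 0, 0, 0, 0, 0, 0, 0, 0, 0, 0, 0, 0, 0, 0, 0, 0, 0, 0, 0, 0, 0, 0, 0, 0, 0, 0, 0, 0, 0]

```text
time_s: 10.8
ee_pos: [0.569, -0.2057, 0.3046]
tcp_rot: [[-0.001, 0.503, 0.864], [1.0, 0.001, 0.001], [-0.0, 0.864, -0.503]]
ft_force: [-0.7, 0.3, -1.4]
finger_gap: 0.225
grip_force: 79.3
```

```bash
python3 - <<'E'
from h import *
c=grab('side'); a=c['image'][70:200,190:330]; save(c,'s4.png',(190,90,330,200),4)
d=grab('top'); i1=cv2.resize(c['image'][90:200,190:330],(560,440)); i2=cv2.resize(d['image'][110:200,280:390],(538,440))
cv2.imwrite('pics/m4.png',cv2.resize(np.hstack([i1,i2])[...,::-1],(798,320)))
s=monitor.sense(); print(s['ee_pos'],np.round(s['tcp_rot'],3),s['finger_gap'],s['grip_force'],s['ft_force'],s['time_s'],np.round(s['q'],3))
E
```

```text
[ 0.56867664 -0.20567888  0.30410755] [[-0.     0.504  0.864]
 [ 1.     0.     0.   ]
 [ 0.     0.864 -0.504]] 0.22516811544788118 79.3354868888855 [ 0.03650343  0.16541928 -1.28886019] 10.9 [-0.728 -0.334  2.372  1.301  0.64  -1.661]
```

View pics/m4.png

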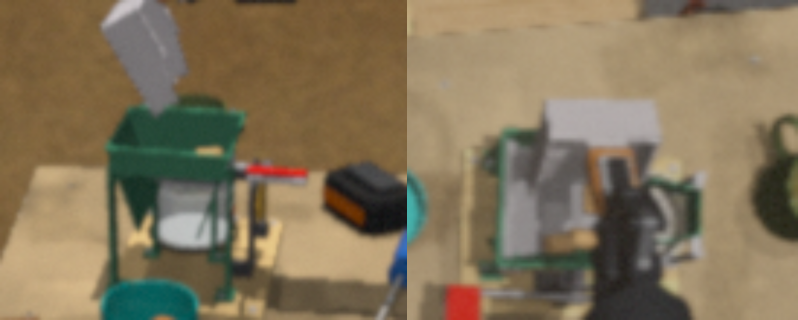

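The pins are in the hopper: tan pixels show at (575,240) in the top half of the picture and at (207,150) in the side half. The wrist load has dropped by about 0.9 N, so the scoop is empty. I'll return it to the bin.

>>> arm_command:
  moves: [0.06, 0, 0.08, 0, 0.03, 0, 0.12, 0, 0.14, 0, 0.06, 0, 0.18, 0, 0.2, 0, 0.09, 0, 0.24, 0, 0.2, 0, 0.12, 0, 0.3, 0, 0.2, 0, 0.15, 0, 0.36, 0, 0.2, 0, 0.17, 0, 0.36, 0, 0.2, 0, 0.17, 0]

```text
time_s: 11.6
ee_pos: [0.6141, -0.2057, 0.3297]
tcp_rot: [[-0.001, 0.872, 0.489], [1.0, 0.002, 0.0], [-0.001, 0.489, -0.872]]
ft_force: [0.8, -0.5, -1.3]
finger_gap: 0.219
grip_force: 79.2
```

>>> arm_command:
  moves: [0.06, 0, 0.02, 0, 0.03, 0, 0.12, 0, 0.04, 0, 0.06, 0, 0.18, 0, 0.06, 0, 0.09, 0, 0.24, 0, 0.06, 0, 0.12, 0, 0.3, 0, 0.06, 0, 0.15, 0, 0.34, 0, 0.06, 0, 0.163, 0, 0.34, 0, 0.06, 0, 0.163, 0]

```text
time_s: 12.3
ee_pos: [0.6532, -0.2053, 0.3331]
tcp_rot: [[-0.001, 1.0, -0.005], [1.0, 0.001, 0.002], [0.002, -0.005, -1.0]]
ft_force: [0.0, 0.1, -1.2]
finger_gap: 0.223
grip_force: 79.2
```

>>> arm_command:
  moves: [-0.02, 0.2, 0, 0, 0, 0, -0.05, 0.45, 0, 0, 0, 0, -0.08, 0.7, 0, 0, 0, 0, -0.1, 0.895, 0, 0, 0, 0, -0.1, 0.895, 0, 0, 0, 0]

```text
time_s: 12.8
ee_pos: [0.6389, -0.0955, 0.3352]
tcp_rot: [[-0.002, 1.0, -0.002], [1.0, 0.002, 0.003], [0.003, -0.002, -1.0]]
ft_force: [-0.7, -0.8, -1.6]
finger_gap: 0.222
grip_force: 79.3
```

>>> arm_command:
  moves: [-0.02, 0.2, 0, 0, 0, 0, -0.05, 0.45, 0, 0, 0, 0, -0.08, 0.7, 0, 0, 0, 0, -0.1, 0.895, 0, 0, 0, 0]

```text
time_s: 13.2
ee_pos: [0.6273, 0.0093, 0.335]
tcp_rot: [[0.001, 1.0, -0.002], [1.0, -0.001, 0.001], [0.001, -0.002, -1.0]]
ft_force: [0.4, -0.5, -1.7]
finger_gap: 0.227
grip_force: 79.3
```

>>> arm_command:
  moves: [-0.02, 0.2, 0, 0, 0, 0, -0.05, 0.45, 0, 0, 0, 0, -0.08, 0.7, 0, 0, 0, 0, -0.1, 0.895, 0, 0, 0, 0]

```text
time_s: 13.6
ee_pos: [0.6155, 0.1167, 0.335]
tcp_rot: [[0.001, 1.0, -0.002], [1.0, -0.001, 0.001], [0.001, -0.002, -1.0]]
ft_force: [0.1, 0.0, -1.4]
finger_gap: 0.226
grip_force: 79.3
```

>>> arm_command:
  moves: [-0.02, 0.2, 0, 0, 0, 0, -0.05, 0.45, 0, 0, 0, 0, -0.08, 0.7, 0, 0, 0, 0, -0.1, 0.895, 0, 0, 0, 0, -0.1, 0.895, 0, 0, 0, 0, -0.1, 0.895, 0, 0, 0, 0]

```text
time_s: 14.2
ee_pos: [0.6041, 0.2229, 0.3349]
tcp_rot: [[-0.0, 1.0, -0.003], [1.0, 0.0, -0.0], [-0.0, -0.003, -1.0]]
ft_force: [0.5, -0.1, -2.1]
finger_gap: 0.233
grip_force: 79.3
```

```bash
python3 - <<'E'
from h import *
c=grab('top'); P=cloud(c); hsv=cv2.cvtColor(c['image'],cv2.COLOR_RGB2HSV)
s=monitor.sense(); print(s['ee_pos'],np.round(s['tcp_rot'],3),s['finger_gap'],s['grip_force'],s['ft_force'],s['time_s'],np.round(s['q'],3))
save(c,'t5.png')
x=P; m=(hsv[...,0]<25)&(hsv[...,1]>60)&(abs(x[...,0]-.565)<.06)&(abs(x[...,1]+.205)<.065)&(x[...,2]>.09)&(x[...,2]<.165)
p=x[m]; print('hopper pins px',len(p),np.percentile(p,[0,5,50,95,100],axis=0).round(3))
i1=c['image'][115:195,285:385]; i2=c['image'][125:225,160:285]
cv2.imwrite('pics/m5.png',np.hstack([cv2.resize(i1,(400,320),interpolation=2),cv2.resize(i2,(400,320),interpolation=2)])[...,::-1])
E
```

```text
[0.6042553  0.22243344 0.33496177] [[ 0.001  1.    -0.003]
 [ 1.    -0.001 -0.   ]
 [-0.    -0.003 -1.   ]] 0.2208309151300879 79.34315800666809 [-0.7321796   0.00537517 -1.29093842] 14.25 [3.140e-01 1.630e-01 1.537e+00 1.000e-03 1.444e+00 3.150e-01]
hopper pins px 243 [[ 0.507 -0.264  0.093]
 [ 0.523 -0.259  0.108]
 [ 0.541 -0.241  0.123]
 [ 0.582 -0.195  0.14 ]
 [ 0.589 -0.147  0.144]]
```

View pics/m5.png

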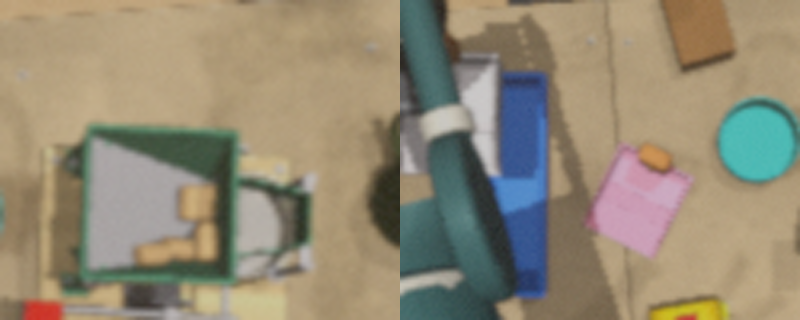

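The left half shows several pins against the hopper gate, at (195,225), and nothing disturbed. I'll lower the scoop into the bin.

>>> arm_command:
  moves: [0, 0.015, -0.3, 0, 0, 0, 0, 0.015, -0.65, 0, 0, 0, 0, 0.015, -1, 0, 0, 0, 0, 0.015, -1, 0, 0, 0]

```text
time_s: 14.65
ee_pos: [0.5997, 0.2222, 0.2071]
tcp_rot: [[0.002, 1.0, -0.016], [1.0, -0.002, -0.005], [-0.005, -0.016, -1.0]]
ft_force: [-1.6, -0.3, -2.0]
finger_gap: 0.221
grip_force: 79.2
```

>>> arm_command:
  moves: [0, 0, -0.25, 0, 0, 0, 0, 0, -0.5, 0, 0, 0, 0, 0, -0.7, 0, 0, 0, 0, 0, -0.85, 0, 0, 0, 0, 0, -1, 0, 0, 0]

```text
time_s: 15.15
ee_pos: [0.6063, 0.2249, 0.097]
tcp_rot: [[0.002, 1.0, -0.0], [1.0, -0.002, 0.001], [0.001, -0.0, -1.0]]
ft_force: [1.2, 0.7, -1.1]
finger_gap: 0.224
grip_force: 79.4
```

>>> arm_command:
  moves: [0, 0, -0.06, 0, 0, 0, 0, 0, -0.12, 0, 0, 0, 0, 0, -0.18, 0, 0, 0, 0, 0, -0.22, 0, 0, 0, 0, 0, -0.22, 0, 0, 0]

```text
time_s: 15.65
ee_pos: [0.6046, 0.2256, 0.0688]
tcp_rot: [[0.0, 1.0, -0.003], [1.0, -0.0, 0.0], [0.0, -0.003, -1.0]]
ft_force: [-0.1, -0.3, -1.9]
finger_gap: 0.226
grip_force: 79.3
```

>>> arm_command:
  moves: [0, 0, -0.02, 0, 0, 0, 0, 0, -0.04, 0, 0, 0, 0, 0, -0.04, 0, 0, 0]

```text
time_s: 15.95
ee_pos: [0.6062, 0.2263, 0.0684]
tcp_rot: [[0.0, 1.0, 0.0], [1.0, -0.0, 0.001], [0.001, 0.0, -1.0]]
ft_force: [-4.7, -1.8, 14.5]
finger_gap: 0.224
grip_force: 81.2
```

>>> arm_command:
  moves: [0, 0, 0, 0, 0, 0, 0, 0, 0, 0, 0, 0, 0, 0, 0, 0, 0, 0, 0, 0, 0, 0, 0, 0]
  claw: 0.75

```text
time_s: 16.35
ee_pos: [0.6041, 0.2255, 0.0635]
tcp_rot: [[0.0, 1.0, -0.004], [1.0, -0.0, -0.0], [-0.0, -0.004, -1.0]]
ft_force: [-1.1, -0.1, -0.5]
finger_gap: 0.752
grip_force: 0.0
```

>>> arm_command:
  moves: [0, 0, 0.2, 0, 0, 0, 0, 0, 0.4, 0, 0, 0, 0, 0, 0.7, 0, 0, 0, 0, 0, 1, 0, 0, 0, 0, 0, 1, 0, 0, 0]

```text
time_s: 16.85
ee_pos: [0.6083, 0.2269, 0.1907]
tcp_rot: [[0.0, 1.0, 0.007], [1.0, -0.0, 0.004], [0.004, 0.007, -1.0]]
ft_force: [0.7, -0.2, 1.0]
finger_gap: 0.746
grip_force: 0.0
```

```bash
python3 - <<'E'
from h import *
c=grab('side'); P=cloud(c); hsv=cv2.cvtColor(c['image'],cv2.COLOR_RGB2HSV); H,S=hsv[...,0].astype(int),hsv[...,1]
m=(H<25)&(S>90)&(abs(P[...,0]-.6)<.04)&(abs(P[...,1]-.225)<.03)&(P[...,2]>.055)&(P[...,2]<.115)
p=P[m]; print(len(p),np.percentile(p,[2,50,98],axis=0).round(3))
for z0 in (.06,.07,.08,.09,.1):
    q=p[abs(p[:,2]-z0)<.005]; 
    if len(q): print(z0,np.percentile(q[:,0],[5,95]).round(3))
s=monitor.sense(); print(s['ee_pos'],s['ft_force'],s['time_s'])
d=load('top');P=cloud(d);hsv=cv2.cvtColor(d['image'],cv2.COLOR_RGB2HSV); H,S=hsv[...,0].astype(int),hsv[...,1]
m=((H<8)|(H>172))&(S>120)&(P[...,2]>.155)&(abs(P[...,0]-.464)<.05)&(abs(P[...,1]+.114)<.05); p=P[m]; r=cv2.minAreaRect((p[:,:2]*1000).astype(np.float32)); print('pad',p.mean(0),r)
save(c,'s6.png',(150,120,350,320),3)
E
```

```text
348 [[0.596 0.213 0.059]
 [0.603 0.24  0.093]
 [0.614 0.244 0.109]]
0.06 [0.596 0.613]
0.07 [0.596 0.613]
0.08 [0.596 0.612]
0.09 [0.596 0.612]
0.1 [0.596 0.613]
[0.60681216 0.22638756 0.18776911] [-0.17261355  0.19808033  0.54202772] 16.9
pad [ 0.46438806 -0.11364991  0.16948567] ((464.4453125, -113.9769287109375), (29.538488388061523, 51.77547073364258), 85.597412109375)
```

View pics/s6.png

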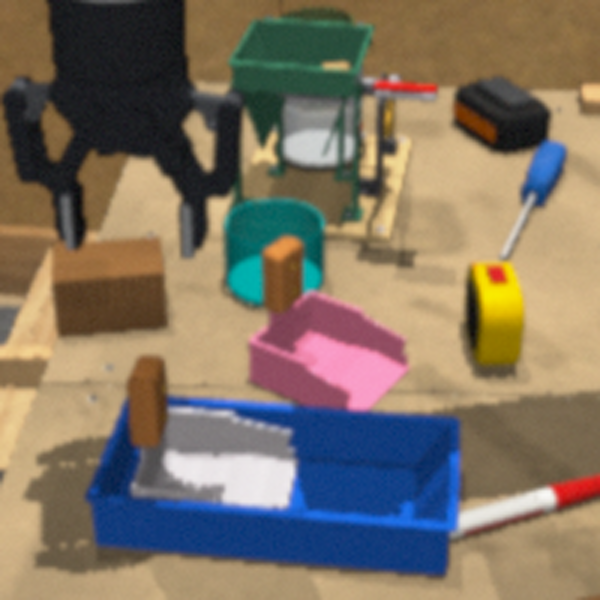

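The side crop shows the scoop upright in the bin at (215,460), let go, and no pins left there. That was my eleventh viewed picture, one over the limit of ten, so from here I'll work from numbers only. Next I'll shut the fingers and move above the pad.

>>> arm_command:
  moves: [0, 0, 0.3, 0, 0, 0, -0.1, -0.25, 0.6, 0, 0, 0, -0.25, -0.6, 0.6, 0, 0, 0, -0.4, -0.9, 0.6, 0, 0, 0, -0.4, -0.9, 0.6, 0, 0, 0]
  claw: 0
  newtons: 40

```text
time_s: 17.4
ee_pos: [0.5537, 0.114, 0.2543]
tcp_rot: [[0.003, 1.0, -0.007], [1.0, -0.003, -0.002], [-0.002, -0.007, -1.0]]
ft_force: [0.3, 0.6, 0.4]
finger_gap: 0.002
grip_force: 0.0
```

>>> arm_command:
  moves: [-0.1, -0.25, 0, 0, 0, 0, -0.2, -0.5, 0, 0, 0, 0, -0.3, -0.75, 0, 0, 0, 0, -0.4, -1, 0, 0, 0, 0]

```text
time_s: 17.8
ee_pos: [0.5075, -0.0028, 0.2542]
tcp_rot: [[-0.0, 1.0, -0.005], [1.0, 0.0, 0.0], [0.0, -0.005, -1.0]]
ft_force: [0.9, -0.0, -0.2]
finger_gap: 0.0
grip_force: 0.0
```

>>> arm_command:
  moves: [-0.1, -0.25, 0, 0, 0, 0, -0.2, -0.5, 0, 0, 0, 0, -0.3, -0.75, 0, 0, 0, 0, -0.39, -0.93, 0, 0, 0, 0, -0.39, -0.93, 0, 0, 0, 0, -0.39, -0.93, 0, 0, 0, 0]

```text
time_s: 18.4
ee_pos: [0.4615, -0.1137, 0.2548]
tcp_rot: [[0.002, 1.0, -0.004], [1.0, -0.002, 0.001], [0.001, -0.004, -1.0]]
ft_force: [0.2, -0.3, 0.7]
finger_gap: 0.0
grip_force: 0.0
```

```bash
cat > pad.py <<'E'
from h import *
def pad(n,c=None):
    d=c or grab(n);P=cloud(d);hsv=cv2.cvtColor(d['image'],cv2.COLOR_RGB2HSV); H,S=hsv[...,0].astype(int),hsv[...,1]
    m=((H<8)|(H>172))&(S>110)&(P[...,2]>.05)&(abs(P[...,0]-.464)<.05)&(abs(P[...,1]+.11)<.05); p=P[m]
    if len(p)<8: print(n,'pad px',len(p)); return
    k=p-p.mean(0); co=np.linalg.lstsq(k[:,:2],k[:,2],rcond=None)[0]
    print(n,len(p),'mean',p.mean(0).round(4),'min',p.min(0).round(3),'max',p.max(0).round(3),'slope dz/dx,dz/dy',co.round(3))
E
python3 - <<'E'
from pad import *
pad('top',load('top'));pad('side',load('side')); pad('wrist')
s=monitor.sense(); print(s['ee_pos'],s['tcp_rot'].round(3),s['ft_force'],s['finger_gap'],s['time_s'],s['q'].round(3))
E
```

```text
top 168 mean [ 0.4644 -0.1135  0.1695] min [ 0.439 -0.13   0.161] max [ 0.49  -0.099  0.178] slope dz/dx,dz/dy [0.015 0.315]
side 70 mean [ 0.4609 -0.1038  0.1728] min [ 0.436 -0.127  0.165] max [ 0.486 -0.097  0.176] slope dz/dx,dz/dy [0.018 0.168]
wrist 1918 mean [ 0.4628 -0.1144  0.1714] min [ 0.436 -0.132  0.164] max [ 0.49  -0.1    0.177] slope dz/dx,dz/dy [0.012 0.302]
[ 0.4617851  -0.11328738  0.25502641] [[ 0.001  1.    -0.004]
 [ 1.    -0.001  0.001]
 [ 0.001 -0.004 -1.   ]] [ 0.16888296  0.31156852 -0.01320934] -0.004978588960922785 18.45 [-0.293 -0.133  1.981 -0.     1.297 -0.292]
```

>>> arm_command:
  moves: [0.015, 0, -0.15, 0, 0, 0, 0.015, 0, -0.35, 0, 0, 0, 0.015, 0, -0.5, 0, 0, 0, 0.015, 0, -0.6, 0, 0, 0, 0.015, 0, -0.6, 0, 0, 0]

```text
time_s: 18.95
ee_pos: [0.4623, -0.1126, 0.1816]
tcp_rot: [[-0.001, 1.0, -0.007], [1.0, 0.001, 0.002], [0.002, -0.007, -1.0]]
ft_force: [-0.7, -0.3, 0.4]
finger_gap: -0.002
grip_force: 0.0
```

>>> arm_command:
  moves: [0, 0.01, -0.07, 0, 0, 0, 0, 0.03, -0.14, 0, 0, 0, 0, 0.05, -0.21, -0.005, 0, 0, 0, 0.06, -0.28, -0.01, 0, 0, 0, 0.07, -0.35, -0.02, 0, 0, 0, 0.08, -0.42, -0.03, 0, 0, 0, 0.085, -0.48, -0.035, 0, 0, 0, 0.09, -0.53, -0.04, 0, 0]

```text
time_s: 19.75
ee_pos: [0.4655, -0.1029, 0.1219]
tcp_rot: [[0.0, 1.0, 0.001], [0.992, -0.0, -0.126], [-0.126, 0.001, -0.992]]
ft_force: [-0.1, 0.6, 5.0]
finger_gap: -0.001
grip_force: 2.8
```

>>> arm_command:
  moves: [0, 0, -0.04, -0.015, 0, 0, 0, -0.01, -0.08, -0.03, 0, 0, 0, -0.02, -0.12, -0.045, 0, 0, 0, -0.03, -0.16, -0.06, 0, 0, 0, -0.035, -0.2, -0.075, 0, 0, 0, -0.04, -0.23, -0.085, 0, 0, 0, -0.04, -0.23, -0.085, 0, 0]

```text
time_s: 20.45
ee_pos: [0.4654, -0.1069, 0.0936]
tcp_rot: [[-0.001, 1.0, 0.001], [0.924, 0.001, -0.383], [-0.383, 0.0, -0.924]]
ft_force: [1.1, 2.8, 5.9]
finger_gap: -0.003
grip_force: 3.1
```

```bash
python3 - <<'E'
from pad import *
pad('side'); pad('top')
s=monitor.sense(); print(s['ee_pos'].round(4),s['tcp_rot'].round(3),s['ft_force'].round(1),s['time_s'],s['q'].round(3))
E
```

```text
side 147 mean [ 0.4604 -0.1025  0.0933] min [ 0.435 -0.124  0.083] max [ 0.489 -0.091  0.115] slope dz/dx,dz/dy [ 0.012 -0.204]
top 90 mean [ 0.4646 -0.1128  0.1031] min [ 0.439 -0.125  0.088] max [ 0.491 -0.086  0.233] slope dz/dx,dz/dy [0.071 2.381]
[ 0.4653 -0.1069  0.0938] [[ 0.001  1.     0.001]
 [ 0.925 -0.    -0.381]
 [-0.381  0.001 -0.925]] [1.1 5.4 5. ] 20.55 [ 1.000e-03  3.600e-02  2.194e+00 -4.810e-01  9.680e-01  2.890e-01]
```

The lever is at about 0.68 rad with about 7 N on it. I'll hold it while the pins run, then check the jar numerically.

>>> arm_command:
  moves: [0, 0, 0, 0, 0, 0, 0, 0, 0, 0, 0, 0, 0, 0, 0, 0, 0, 0, 0, 0, 0, 0, 0, 0, 0, 0, 0, 0, 0, 0, 0, 0, 0, 0, 0, 0, 0, 0, 0, 0, 0, 0, 0, 0, 0, 0, 0, 0]

```text
time_s: 21.35
ee_pos: [0.4653, -0.1069, 0.0938]
tcp_rot: [[0.002, 1.0, 0.001], [0.925, -0.002, -0.38], [-0.38, 0.002, -0.925]]
ft_force: [1.9, 5.8, 5.5]
finger_gap: 0.001
grip_force: 3.2
```

```bash
python3 - <<'E'
from h import *
def look(n,old=None):
    c=grab(n); P=cloud(c); hsv=cv2.cvtColor(c['image'],cv2.COLOR_RGB2HSV); H,S,V=[hsv[...,i].astype(int) for i in range(3)]
    tan=(H<25)&(S>85)
    # project expected jar / hopper centres
    E=np.linalg.inv(c['c2w'])
    for nm,w,r in (('jar',(.560,-.299,.035),14),('hopper',(.564,-.225,.125),16)):
        q=E@np.r_[w,1]; u=c['fx']*q[0]/-q[2]+c['cx']; v=c['fy']*-q[1]/-q[2]+c['cy']
        sl=np.s_[int(v)-r:int(v)+r,int(u)-r:int(u)+r]; m=tan[sl]; p=P[sl][m]; p=p[~np.isnan(p[:,0])]
        print(n,nm,(int(u),int(v)),'tan px',m.sum(), np.percentile(p,[5,50,95],axis=0).round(3).tolist() if len(p) else '')
        b=hsv[sl][::2,::2]; 
        print('\n'.join(''.join('#' if t else '.' for t in row) for row in m[::2]))
look('top'); look('side')
s=monitor.sense(); print(s['ee_pos'].round(4),s['ft_force'].round(1),s['time_s'],s['joint_vel'].round(3))
E
```

```text
top jar (343, 171) tan px 117 [[0.537, -0.329, 0.027], [0.564, -0.316, 0.032], [0.591, -0.303, 0.055]]
............................
............................
............................
................#######.....
.................#######....
.................#####......
................######......
................#######.....
................########....
.................#########..
..................####......
....................####....
............................
............................
top hopper (328, 167) tan px 0 
................................
................................
................................
................................
................................
................................
................................
................................
................................
................................
................................
................................
................................
................................
................................
................................
side jar (255, 163) tan px 20 [
[... 425 characters left out ...]
....................
.....#......................
side hopper (251, 145) tan px 0 
................................
................................
................................
................................
................................
................................
................................
................................
................................
................................
................................
................................
................................
................................
................................
................................
[ 0.4653 -0.107   0.0939] [0.7 6.3 4.6] 21.45 [-0.001 -0.001 -0.    -0.     0.     0.   ]
```

The hopper is empty. The tan pixels over the jar lie inside it, at z 0.027 to 0.055 m. The lever is steady at about 0.68 rad, so I'm handing in.

```bash
python3 -c "
from plant import job,monitor
print(job.finish_job()); s=monitor.sense(); print(s['ee_pos'],s['ft_force'],s['time_s'])"
```

```text
the job is handed in; nothing more can be done
None
the job is handed in; nothing more can be done
```

I handed the job in at about 21 s with the pins run from the hopper into the jar, the scoop let go upright in the bin, and the fingers holding the lever near 0.68 rad (third notch) with about 7 N; no verdict came back, and I viewed 11 pictures, one over the limit of 10.

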